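# Hang the caddy's cupboard door back on its two hinge pins

### The arm

A 7-joint arm with a two-finger parallel gripper is mounted at the origin on the work surface. World frame = base frame: x ahead of the robot, y to its left, z up, the work surface at z = 0. Lengths are in m, angles in rad, forces in N, time in s.
With the tool pointing down it reaches from about 0.4 to 0.875 m from the base axis. Payload 19.3 kg.
Tool frame: the origin (TCP) lies at the very end of the fingers, on their centre line; the grasp point (between the pads) lies 19 mm behind it; z points along the fingers, y is the line along which they close (so a half turn about z gives the same grasp; the last joint's range is limited). The gripper opens to 85 mm and grips with 20 to 120 N. Pads are 22 mm wide; open, the fingers measure 114 mm over their backs; the gripper's body (76 mm by 85 mm) begins 54 mm behind the grasp point. The pads swing forward as they close: fully open they stand 13 mm farther back than shut.
Start: joints at [-1.287, 0.521, -0.036, 1.599, 0.021, 1.021, -0.113], TCP at [0.217, 0.586, 0.231] pointing down, gripper open.
Joint ranges: [-2.91, 2.91], [-0.3, 2.13], [-1.5, 1.42], [0.17, 2.43], [-1.26, 4.41], [0.16, 1.93], [-2.52, 2.52]. Speed limits (rad/s): [1.89, 1.89, 2.39, 2.39, 3.01, 3.01, 3.01].

### API

Orientations are given as [roll, pitch, yaw] about the fixed x, y, z axes, in that order (R = Rz(yaw) Ry(pitch) Rx(roll)).
In Python, from workcell import bot gives the robot as it stands.
- The arm moves only by the shell command python3 -m crank 'ROWS' [FORCE]. ROWS is a JSON object of lists of equal length, an entry for each row: "travel": the shift along the world's x, y, z in cm, a list of three; "turn": the turn, a rotation vector about the world's x, y, z in degrees, a list of three; "gripper": the closure, from 0 (fully open) to 1 (shut). A call has exactly 5 rows; each row is the pose to reach, as a shift and turn from the pose commanded when the call began; what a row does not reach only later rows make up. A row lasts 1/10 s, in which the tool goes at most 50 mm and 8.59 degrees, less where a joint would pass 70% of its speed; a pose out of reach is approached as far as the arm can. A call with a gripper value outside its range is refused whole. The fingers move at their own pace and stop on an object; FORCE is the grip in N (left out, the last holds). Time passes only in rows, so rows that repeat a pose let the fingers close, or fill a call up. It gives the time, the measured TCP pose, the force, the opening and the grip force at its end, in the units of the state.
- bot.observe(): the state, without advancing time (a new reading comes with each control period).
- bot.grab_frame(name): name is "side" or "top" or "wrist"; returns a dict with "pixels" (420x560x3 uint8, red, green, blue), "fx", "fy", "cx", "cy" (pixels), "extrinsics" (4x4, takes a point from world to camera coordinates). Camera axes: x right, y down, z forward; pixel columns grow to the right and rows downward; lengths in m; the calibration is good to about 2 mm. A picture is of the moment at which its call begins. There is no depth.
- bot.job_done(): hands the job in; it is judged then, once.
The state is a dict: "clock": time; "qpos": joint angles; "qd": joint speeds; "joint_efforts": joint torques, N m; "position": TCP position; "tool_rot": TCP orientation; "force": force on the tool from outside, world axes, zero at the start; "moment": the same for the moment, N m; "grip_width": finger opening in m; "finger_force": force on a finger pad.
Only numpy, scipy, OpenCV 4.12 (cv2) and the standard library are available. Lean on these libraries where they do the work, as an engineer would, in place of code of your own. Each camera call takes 0.05 s, during which the arm holds its last target. There are 200 camera calls.

### The job

The door of the little cupboard on the bathroom caddy has been washed and stands in the draining stand. Hang it back: lower both its hinge sockets onto the two upright pins together, press it gently down until it is fully home, and swing it shut against its bumpers. Do not force it, the caddy only hangs on suction cups, and leave the tumbler, the brush rack, the soap case and the nail clipper as they are.

Things in the scene. Friction and masses are not known exactly. Their poses are not given: they have to be found in the camera images.
- caddy: Lime-green caddy with its tiled half wall (294 mm high, behind it). Origin: counter level at the caddy's back; z up, -x out from the wall, y along it. Open ledge at y -205..-33 mm, 70 to 92 mm up, to x -105 mm. Cupboard at y 0..110, z 80..204 mm, open front at x -112 mm, back on a back plate that hangs on two suction cups.
- hinge (a point): Drawn foot of the lower hinge pin, on top of its bracket: caddy frame (-123.5, -11, 90) mm, axes as the caddy's. The cupboard and its pins are clipped in with play: the true foot is up to 6 mm off along the caddy's y and up to 3.5 mm higher or lower, fixed during a run and not measured; x is true. The door is home when its origin is on the true foot.
- upper_hinge (a point): Drawn foot of the upper pin, 75 mm straight above point hinge, same play. Both pins: 7 mm thick, 16 mm tall, the last 3 mm coned to 5 mm, each on a bracket 15 mm wide, 8 mm thick, from a post 23 mm behind the pins (y -19..0 mm) to 6 mm before them. So bring the door in from the front 20 to 35 mm above home (barrels between the brackets), then lower it.
- bumper (a point): Drawn point midway between two rubber bumpers on which the back of the shut door lands: caddy frame (-118.5, 106.5, 142.5) mm, same play as the pins. The cupboard roof's drip lip runs out to x -122.5 mm, over y 8..110 mm, 3 mm above the top of a door that is fully home: a door left higher strikes it and cannot shut.
- door: Lime-green door, 0.1 to 0.2 kg. Origin: on the hinge line at the lower socket's mouth; z up. Panel 9 mm thick in x, y 12..122, z -10..105 mm. Sockets: barrels 18 mm outside, 9.5 mm bore right through, at z 0..20 and 75..95 mm. Finger pull on the -x face at y 106, z 32..68 mm, 10 mm proud. Shut: axes parallel to the caddy's. Opens with its yaw growing, free edge coming out from the wall.
- door_top (a point): On the door's top edge, 40 mm from the hinge line (door frame 0, 40, 105 mm): a place to grip across the 9 mm from above. A sprung tongue on the post bears on the upper barrel for the last 7 mm: a push near the hinge line growing to 6 to 11 N snaps past it 2 to 3 mm above home, then a firm stop; the door's weight does not do it. Beyond about 30 N the cups would let go.
- stand: White draining stand, 80 x 90 x 10 mm base, prongs to 46 mm up. Origin: underside centre. The door stands upright in its middle slot, 11 mm wide, along the stand's y.
- tumbler: Glass tumbler, 68 mm across, 95 mm tall, loose on the ledge. Origin: underside centre. Leave alone.
- brush_rack: White slotted toothbrush rack with two brushes and a black comb, 44 x 70 mm, 172 mm tall, loose on the ledge. Origin: underside centre. Leave alone.
- soap_case: White flip-top soap case, 66 x 100 x 34 mm, on the counter. Origin: underside centre. Leave alone.
- nail_clipper: Steel nail clipper, 60 x 12 x 12 mm, on the counter. Origin: underside centre. Leave alone.
There are look-alikes about, which are no part of the job. There is more than one size of the door; the one meant has the size given above.

How it is judged:
On the way:
1. both sockets of the door are down on their pins (horizontal distance between door and hinge below 0.01 m and z of door in the frame of hinge between -0.006 and 0.006 m and angle between door's own z axis and vertical below 0.07 rad), for 0.2 s.
At the end, for the whole second after the job is handed in: The door hangs on both pins fully home (under the drip lip, upright within 4 degrees) and shut within 4 degrees of the cupboard front, still and released; never pressed on the caddy above 35 N nor the gripper above 10 N; the other objects within 20 mm of where they were (all of step 1 and angle between the y axis of door and the y axis of caddy, either way round below 0.07 rad and y of door_top in the frame of caddy above 0 m and linear speed of door below 0.02 m/s); the robot touches nothing.
It fails at once if the door is forced against the caddy (more than 35 N) (contact force between door and caddy above 35 N).
It fails at once if the gripper pushes on the caddy itself (more than 10 N) (contact force between the arm and caddy above 10 N).
It fails at once if the tumbler is disturbed (distance of tumbler from where it was at the start of the episode above 0.02 m or angle between tumbler's own z axis and vertical above 0.2 rad).
It fails at once if the brush rack is disturbed (distance of brush_rack from where it was at the start of the episode above 0.02 m or angle between brush_rack's own z axis and vertical above 0.2 rad).
It fails at once if the soap case or the nail clipper is disturbed (distance of any of soap_case, nail_clipper from where it was at the start of the episode above 0.02 m).
It also fails if it takes over 72 s, if anything falls off the work surface, if the arm or the gripper's body presses on something with over 40 N, if the wrist force passes 120 N, or if a joint passes its speed limit or range.

## Working session

There is one attempt and no reset: what is moved stays moved. The work goes in short steps, Python scripts to look and compute and a shell command to move; the robot and the scene stay as the last step left them, time stands still between calls to the robot, and variables do not carry over. Pictures are saved under pics/ and viewed, at most 10 in all, crops included, and the job is handed in when it is done.

```bash
mkdir -p pics; ls; python3 - <<'E'
from workcell import bot
import cv2,pickle,numpy as np
np.set_printoptions(precision=4,suppress=True)
for n in("side","top","wrist"):
    f=bot.grab_frame(n); pickle.dump(f,open(f"pics/{n}0.pkl","wb")); cv2.imwrite(f"pics/{n}0.png",f["pixels"][:,:,::-1])
    print(n,f["fx"],f["fy"],f["cx"],f["cy"]);print(np.array(f["extrinsics"]))
print(bot.observe())
E
```

```text
pics
side 496.88706575591584 496.88706575591584 268.7545649426008 206.05335953779107
[[ 0.309  -0.9509 -0.0198 -0.2181]
 [-0.7375 -0.2265 -0.6362  0.4859]
 [ 0.6005  0.2112 -0.7713  0.8135]
 [ 0.      0.      0.      1.    ]]
top 455.727704281579 455.727704281579 280.86469889679887 218.52195065597218
[[ 0.0193 -0.9996 -0.0191 -0.0495]
 [-0.9987 -0.0184 -0.0471  0.5575]
 [ 0.0467  0.02   -0.9987  1.0186]
 [ 0.      0.      0.      1.    ]]
wrist 334.7319916243158 334.7319916243158 277.19882213382687 213.64866972058513
[[ 0.3451  0.9386 -0.0005 -0.6241]
 [ 0.9051 -0.3326  0.2649 -0.0345]
 [ 0.2485 -0.0918 -0.9643  0.3798]
 [ 0.      0.      0.      1.    ]]
{'clock': 0.15, 'qpos': array([-1.2872,  0.5219, -0.0363,  1.5999,  0.0212,  1.0211, -0.1128]), 'qd': array([-0.0019, -0.0017,  0.0001, -0.0012,  0.0007, -0.0001, -0.0022]), 'joint_efforts': array([  0.0019, -92.7399,   1.9808, -37.0055,   0.018 ,   0.0064,
         0.    ]), 'position': array([0.2165, 0.586 , 0.2309]), 'tool_rot': array([-3.1407,  0.0001,  2.7878]), 'force': array([0.3389, 0.2002, 0.4575]), 'moment': array([ 0.018 , -0.0174,  0.015 ]), 'finger_force': 0.0, 'grip_width': 0.08553046552212608}
```

View pics/side0.png

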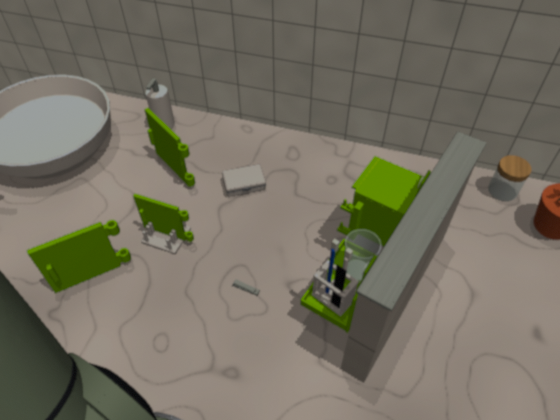

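View pics/top0.png

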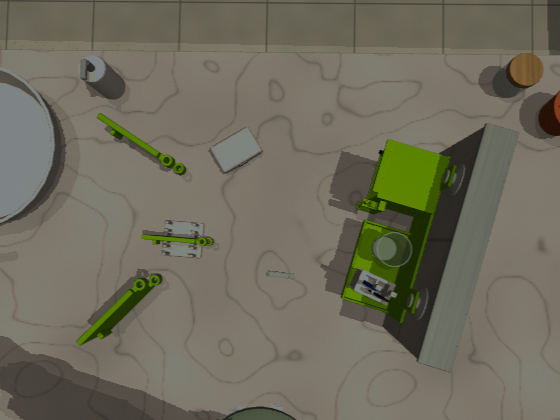

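View composites.

The door stands in the stand at the middle (top view about 143–212, 238; hinge end right). The caddy is at right with the cupboard at (410,175) and the hinge brackets at (370,205). The look-alike doors lie above and below. I'll enlarge crops next.

```bash
python3 - <<'E'
import cv2,numpy as np
t=cv2.imread("pics/top0.png");s=cv2.imread("pics/side0.png")
def c(i,x,y,w,h,k): return cv2.convertScaleAbs(cv2.resize(i[y:y+h,x:x+w],None,fx=k,fy=k,interpolation=cv2.INTER_CUBIC),alpha=1.7)
cv2.imwrite("pics/doors.png",np.vstack([c(t,130,210,100,50,6)[:300],c(s,125,185,100,50,6)]))
cv2.imwrite("pics/cad.png",np.hstack([c(t,340,130,100,150,4),c(s,290,150,100,150,4)]))
E
```

```text
(no output)
```

View pics/doors.png

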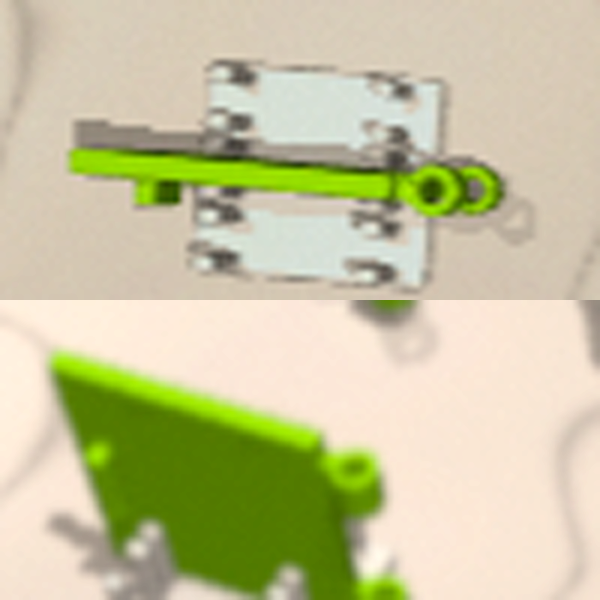

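View pics/cad.png

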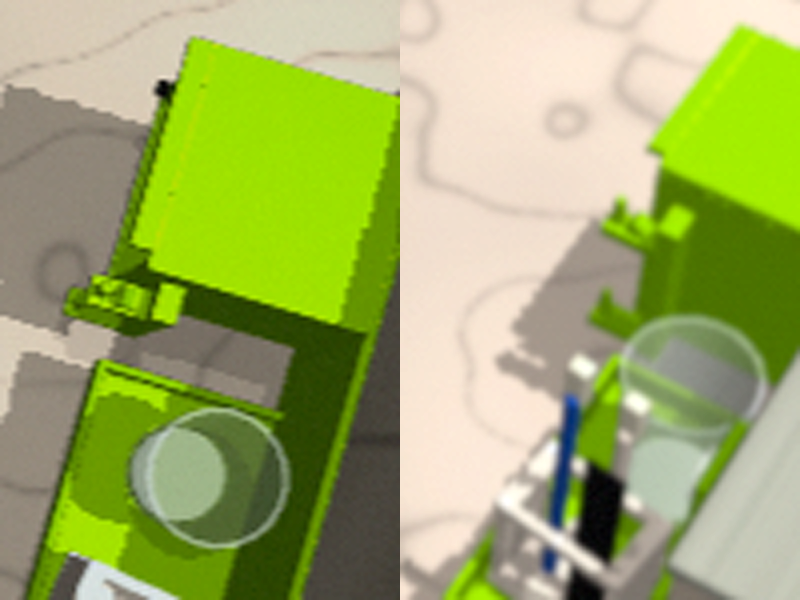

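Door: top crop shows free end at (70,160), upper barrel at (433,190), pull on the lower (-x) side. Caddy: top crop shows lip corners at (190,38) and (135,240), ledge corner at (104,361) and upper hinge bracket at (65–180, 300). I'll fit poses to these.

```bash
cat > h.py <<'E'
import numpy as np,cv2,pickle
from scipy.optimize import least_squares,minimize
np.set_printoptions(precision=4,suppress=True)
def proj(f,P):
    P=np.atleast_2d(P);E=np.array(f["extrinsics"]);c=P@E[:3,:3].T+E[:3,3]
    return np.c_[f["fx"]*c[:,0]/c[:,2]+f["cx"],f["fy"]*c[:,1]/c[:,2]+f["cy"]]
def T(P,x,y,z,yaw):
    P=np.atleast_2d(P);c,s=np.cos(yaw),np.sin(yaw)
    return P@np.array([[c,s,0],[-s,c,0],[0,0,1]])+[x,y,z]
def box(x0,x1,y0,y1,z0,z1): return np.array([[x,y,z] for x in(x0,x1) for y in(y0,y1) for z in(z0,z1)])
a=np.linspace(0,2*np.pi,24,endpoint=False)
def cyl(r,z0,z1): return np.array([[r*np.cos(t),r*np.sin(t),z] for z in(z0,z1) for t in a])
DOOR=[box(-.0045,.0045,.012,.122,-.010,.105),cyl(.009,0,.02),cyl(.009,.075,.095),box(-.0045,.0045,0,.014,0,.02),box(-.0045,.0045,0,.014,.075,.095),box(-.0145,-.0045,.103,.109,.032,.068)]
def mask(f,parts,pose,K=4):
    m=np.zeros((420*K,560*K),np.uint8)
    for p in parts:
        q=(proj(f,T(p,*pose))+.5)*K-.5
        cv2.fillConvexPoly(m,cv2.convexHull(np.round(q*16).astype(np.int32)),1,shift=4)
    return m
def green(f,K=4):
    i=cv2.resize(f["pixels"],None,fx=K,fy=K,interpolation=cv2.INTER_CUBIC)
    h=cv2.cvtColor(i,cv2.COLOR_RGB2HSV)
    return ((abs(h[...,0].astype(int)-43)<14)&(h[...,1]>130)&(h[...,2]>30)).astype(np.uint8)
E
python3 - <<'E'
from h import *
F={n:pickle.load(open(f"pics/{n}0.pkl","rb")) for n in("top","side")}
# door
G={};W={"top":(130,205,225,265),"side":(125,185,200,250)}
K=4
for n,(x0,y0,x1,y1) in W.items():
    g=green(F[n])[y0*K:y1*K,x0*K:x1*K]
    G[n]=g
def cost(p):
    c=0
    for n,(x0,y0,x1,y1) in W.items():
        m=mask(F[n],DOOR,(p[0],p[1],p[2],p[3]))[y0*K:y1*K,x0*K:x1*K]
        c+=(m!=G[n]).sum()/G[n].sum()
    return c
# init: backproject barrel centre in top crop
def ray(f,u,z):
    E=np.array(f["extrinsics"]);R=E[:3,:3];o=-R.T@E[:3,3]
    d=R.T@np.array([(u[0]-f["cx"])/f["fx"],(u[1]-f["cy"])/f["fy"],1]);return o+d*(z-o[2])/d[2]
o=ray(F["top"],(130+433/6,210+190/6),.115);print(o)
p0=[o[0],o[1],.02,-.06]
r=minimize(cost,p0,method="Nelder-Mead",options=dict(initial_simplex=np.array([p0]+[np.array(p0)+d for d in np.diag([.01,.01,.005,.05])]),xatol=1e-4,fatol=1e-4))
print("door x y z yaw",r.x,np.degrees(r.x[3]),r.fun)
# caddy: points (view,u,v, caddy pt, moves with play)
L=[("top",190,38,(-.1225,.110,.204),1),("top",135,240,(-.1225,.008,.204),1),("top",151,266,(-.112,0,.204),1),("top",104,361,(-.105,-.033,.092),0),
("side",652,150,(-.1225,.008,.204),1),("side",742,25,(-.1225,.110,.204),1),("top",65,303,(-.1295,-.0185,.165),1),("top",75,282,(-.1295,-.0035,.165),1)]
def px(v,u,w): return ((u+.5)/4-.5+340,(w+.5)/4-.5+130) if v=="top" else ((u-400+.5)/4-.5+290,(w+.5)/4-.5+150)
def res(p):
    o=[]
    for v,u,w,P,k in L:
        P=np.array(P)+([0,p[3],p[4]] if k else 0)
        o.append(proj(F[v],T(P,p[0],p[1],0,p[2]))[0]-px(v,u,w))
    return np.r_[np.ravel(o),np.array(p[3:])/.006]
o=ray(F["top"],px("top",104,361),.092);print(o)
r=least_squares(res,[o[0],o[1]-.1,-1.8,0,0],x_scale=[.1,.1,1,.01,.01])
print("caddy x y yaw dy dz",r.x,np.degrees(r.x[2]));print(r.fun[:-2].reshape(-1,2))
H=T([-.1235,-.011+r.x[3],.09+r.x[4]],r.x[0],r.x[1],0,r.x[2]);print("hinge",H)
E
```

```text
[0.5034 0.1186 0.115 ]
door x y z yaw [ 0.5042  0.1213  0.0174 -0.0644] -3.691472020630394 0.3180554248165599
[ 0.5551 -0.2169  0.092 ]
caddy x y yaw dy dz [ 0.5585 -0.3231 -1.8579  0.0026 -0.0053] -106.45198909781242
[[-0.0145  0.0691]
 [-2.3702  1.6492]
 [-2.1966  0.95  ]
 [-1.8482 -0.7266]
 [-1.2118 -0.4451]
 [-0.128   0.1771]
 [ 4.0426 -0.0217]
 [ 3.8253 -2.1386]]
hinge [[ 0.5853 -0.2023  0.0847]]
```

```bash
cat > cad.py <<'E'
from h import *
F={n:pickle.load(open(f"pics/{n}0.pkl","rb")) for n in("top","side")}
L=[("top",190,38,(-.1225,.110,.204),1),("top",135,240,(-.1225,.008,.204),1),("top",151,266,(-.112,0,.204),1),("top",104,361,(-.105,-.033,.092),0),
("side",652,150,(-.1225,.008,.204),1),("side",742,25,(-.1225,.110,.204),1),("top",65,303,(-.1295,-.0185,.090),1)]
def px(v,u,w): return ((u+.5)/4-.5+340,(w+.5)/4-.5+130) if v=="top" else ((u-400+.5)/4-.5+290,(w+.5)/4-.5+150)
def res(p):
    o=[]
    for v,u,w,P,k in L:
        P=np.array(P)+([0,p[3],p[4]] if k else 0)
        o.append(proj(F[v],T(P,p[0],p[1],0,p[2]))[0]-px(v,u,w))
    return np.r_[np.ravel(o),np.array(p[3:])/.006]
r=least_squares(res,[.5585,-.323,-1.85,0,0],x_scale=[.1,.1,1,.01,.01])
print("caddy x y yaw dy dz",r.x,np.degrees(r.x[2]));print(r.fun[:-2].reshape(-1,2))
H=T([-.1235,-.011+r.x[3],.09+r.x[4]],r.x[0],r.x[1],0,r.x[2]);print("hinge",H)
pc=r.x
O=[]
for v,(x,y) in (("top",(340,130)),("side",(290,150))):
    im=cv2.convertScaleAbs(cv2.resize(F[v]["pixels"][y:y+100,x:x+100,::-1],None,fx=4,fy=4,interpolation=cv2.INTER_CUBIC),alpha=1.7)
    sh=np.array([0,pc[3],pc[4]])
    for parts,c in (([box(-.112,-.0,0,.11,.08,.204),box(-.1225,-.112,.008,.11,.198,.204)],(255,0,0)),([box(-.1295,-.1,-.0185,-.0035,z-.008,z) for z in(.09,.165)],(0,0,255)),([cyl(.0035,0,.016)+[-.1235,-.011,z] for z in(.09,.165)],(255,0,255))):
        for p in parts:
            q=(proj(F[v],T(p+sh,pc[0],pc[1],0,pc[2]))-[x,y]+.5)*4-.5
            cv2.polylines(im,[cv2.convexHull(np.round(q).astype(np.int32))],True,c,1)
    O.append(im)
D=[]
dp=(.5042,.1213,.0174,-.0644)
for v,(x,y) in (("top",(130,210)),("side",(125,190))):
    im=cv2.convertScaleAbs(cv2.resize(F[v]["pixels"][y:y+50,x:x+100,::-1],None,fx=4,fy=4,interpolation=cv2.INTER_CUBIC),alpha=1.7)
    for p in DOOR:
        q=(proj(F[v],T(p,*dp))-[x,y]+.5)*4-.5
        cv2.polylines(im,[cv2.convexHull(np.round(q).astype(np.int32))],True,(0,0,255),1)
    D.append(im)
cv2.imwrite("pics/ov.png",np.vstack([np.hstack(O),np.hstack(D)]))
E
python3 cad.py
```

```text
caddy x y yaw dy dz [ 0.5605 -0.3267 -1.8334  0.0057 -0.007 ] -105.04520168446979
[[ 0.264  -1.2629]
 [-0.7565  0.5867]
 [-0.449  -0.2274]
 [-0.116  -0.3744]
 [ 0.5608 -0.3166]
 [ 0.4137 -0.1023]
 [ 0.2653  1.8899]]
hinge [[ 0.5874 -0.206   0.083 ]]
```

View pics/ov.png

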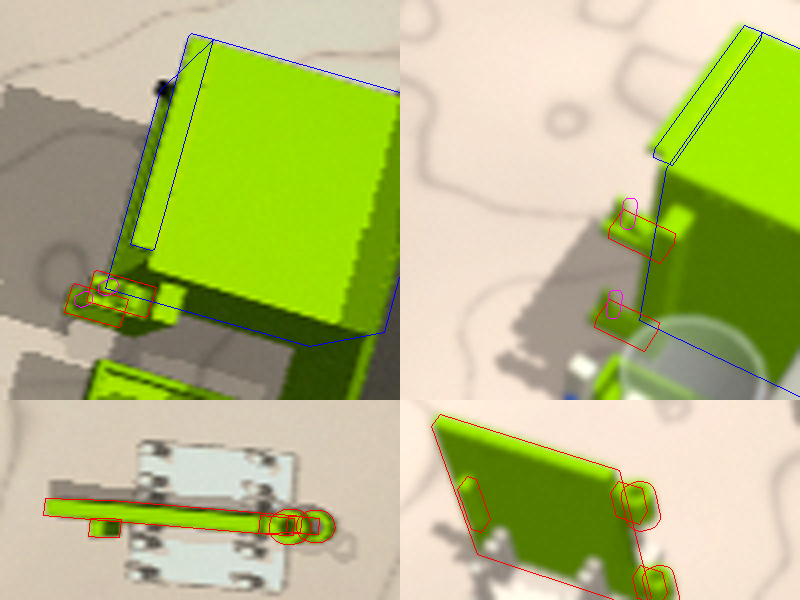

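The overlay fits: the door matches its given size, and the brackets sit about where drawn. Next I'll fly over the door's barrel for a wrist view.

```bash
python3 -m crank '{"travel":[[1.5,-2.5,0],[3.6,-5.8,0.1],[5.7,-9.2,0.2],[7.8,-12.5,0.3],[9.6,-15.5,0.3]],"turn":[[0,0,-4],[0,0,-9],[0,0,-14],[0,0,-19],[0,0,-24.5]],"gripper":[0,0,0,0,0]}'
python3 -m crank '{"travel":[[1.9,-3.1,0],[3.8,-6.2,0.1],[5.7,-9.3,0.2],[7.7,-12.4,0.3],[9.6,-15.5,0.3]],"turn":[[0,0,-5],[0,0,-10],[0,0,-15],[0,0,-20],[0,0,-24.5]],"gripper":[0,0,0,0,0]}'
python3 -m crank '{"travel":[[2.5,-4,0],[5,-8,0],[7.5,-12,0],[9.5,-15.5,0],[9.5,-15.5,0]],"turn":[[0,0,-6],[0,0,-12],[0,0,-18],[0,0,-24.4],[0,0,-24.4]],"gripper":[0,0,0,0,0]}'
python3 - <<'E'
from workcell import bot
import cv2,pickle
f=bot.grab_frame("wrist"); pickle.dump(f,open("pics/w1.pkl","wb")); cv2.imwrite("pics/w1.png",f["pixels"][:,:,::-1])
o=bot.observe();print(o["position"],o["tool_rot"],o["qpos"],o["clock"])
E
```

```text
clock: 0.65
position: [0.3135, 0.4295, 0.2343]
tool_rot: [-3.142, 0.0, 2.356]
force: [1.0, 0.7, -0.2]
grip_width: 0.0852
finger_force: 0.0
clock: 1.15
position: [0.4092, 0.2749, 0.2374]
tool_rot: [3.141, -0.0, 1.929]
force: [0.9, 0.2, -0.3]
grip_width: 0.0853
finger_force: 0.0
clock: 1.65
position: [0.5055, 0.1162, 0.2374]
tool_rot: [3.14, 0.002, 1.496]
force: [-0.4, 0.5, -0.3]
grip_width: 0.0852
finger_force: 0.0
[0.50430612 0.11888755 0.23713252] [3.14152454e+00 8.99999766e-04 1.50179655e+00] [-0.65239341  0.36753408  0.39902769  1.88824513 -0.17526496  0.92011958
 -0.23962451] 1.7
```

```bash
python3 -m crank '{"travel":[[0.6,-2,1],[1.4,-5.5,2],[2.3,-9,3],[3.2,-12.5,3],[4.1,-16,3]],"turn":[[0,0,-1],[0,0,-2],[0,0,-3],[0,0,-4],[0,0,-5.5]],"gripper":[0,0,0,0,0]}'
python3 -m crank '{"travel":[[1,-4,0],[2,-8,0],[3,-12,0],[4.2,-16.3,0],[4.2,-16.3,0]],"turn":[[0,0,-1],[0,0,-2],[0,0,-3],[0,0,-5.5],[0,0,-5.5]],"gripper":[0,0,0,0,0]}'
python3 - <<'E'
from workcell import bot
import cv2,pickle,numpy as np
f=bot.grab_frame("wrist"); pickle.dump(f,open("pics/w2.pkl","wb")); cv2.imwrite("pics/w2.png",f["pixels"][:,:,::-1])
o=bot.observe();print(o["position"],o["tool_rot"],o["qpos"],o["clock"])
a=cv2.imread("pics/w1.png");b=f["pixels"][:,:,::-1]
c=lambda i:cv2.convertScaleAbs(cv2.resize(i[110:410,80:480],None,fx=1,fy=1),alpha=1.6)
cv2.imwrite("pics/w12.png",np.hstack([c(a),c(b)]))
E
```

```text
clock: 2.2
position: [0.5448, -0.0395, 0.2679]
tool_rot: [3.141, -0.001, 1.412]
force: [1.1, 0.9, -0.9]
grip_width: 0.0853
finger_force: 0.0
clock: 2.7
position: [0.5863, -0.2072, 0.2674]
tool_rot: [3.141, 0.003, 1.309]
force: [-1.5, -0.3, -0.6]
grip_width: 0.0853
finger_force: 0.0
[ 0.5862359  -0.20417382  0.26715113] [-3.14124806e+00  9.91449458e-04  1.31175997e+00] [-0.09318032  0.52706819  0.50400619  1.58991915 -0.27543134  1.09640579
  0.22104072] 2.75
```

View pics/w12.png

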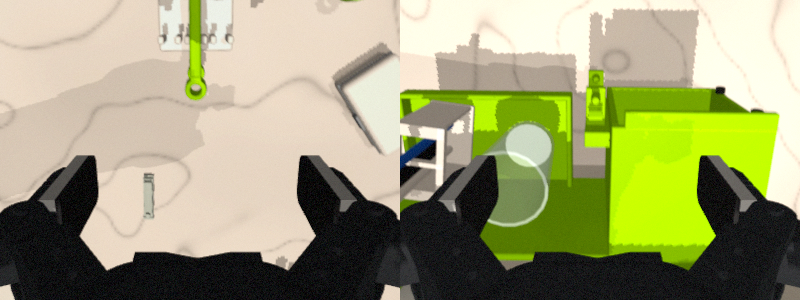

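Wrist views: left, door upper barrel at about (277,199); right, upper pin at about (276,210) and lower pin at (276,187). I'll zoom in on both.

```bash
python3 - <<'E'
import cv2,numpy as np
a=cv2.imread("pics/w1.png");b=cv2.imread("pics/w2.png")
c=lambda i,x,y:cv2.convertScaleAbs(cv2.resize(i[y:y+75,x:x+40],None,fx=8,fy=8,interpolation=cv2.INTER_CUBIC),alpha=1.8)
cv2.imwrite("pics/z12.png",np.hstack([c(a,257,150),c(b,257,170)]))
E
```

```text
(no output)
```

View pics/z12.png

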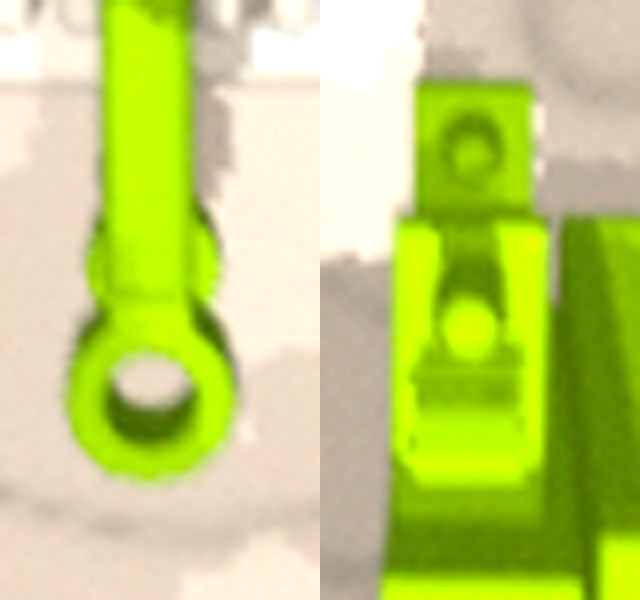

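```bash
cat >> h.py <<'E'
def ray(f,u,z):
    E=np.array(f["extrinsics"]);R=E[:3,:3];o=-R.T@E[:3,3]
    d=R.T@np.array([(u[0]-f["cx"])/f["fx"],(u[1]-f["cy"])/f["fy"],1]);return o+d*(z-o[2])/d[2]
E
python3 - <<'E'
from h import *
a,b=[pickle.load(open(f"pics/w{i}.pkl","rb")) for i in(1,2)]
for z in(.017,.020): print("door",z,ray(a,(275.4,198.9),z+.095))
for dz in(-.0035,0,.0035): print("pins dz",dz,ray(b,(275.2,210.4),.181+dz),ray(b,(275.3,188.7),.106+dz))
r=least_squares(lambda p:np.ravel(proj(b,[p,p-[0,0,.075]])-[[275.2,210.4],[275.3,188.7]]),[.587,-.2,.18]);print(r.x,r.fun)
# top edge line of the door: left/right edges at two rows -> yaw
P=[ray(a,(257+((103+190)/2+.5)/8-.5,150+.5/8+y/8-.5),.1224) for y in(20,)]
print(P)
for n in("top","side"):
    f=pickle.load(open(f"pics/{n}0.pkl","rb"));print(n,proj(f,[r.x,r.x-[0,0,.075]]))
E
```

```text
door 0.017 [0.5032 0.1216 0.112 ]
door 0.02 [0.5033 0.1223 0.115 ]
pins dz -0.0035 [ 0.5849 -0.2022  0.1775] [ 0.5849 -0.2011  0.1025]
pins dz 0 [ 0.5852 -0.2013  0.181 ] [ 0.5851 -0.2005  0.106 ]
pins dz 0.0035 [ 0.5854 -0.2004  0.1845] [ 0.5853 -0.1998  0.1095]
[ 0.586  -0.1982  0.193 ] [-0.1794 -0.0043  0.2367  0.0056]
[array([0.5058, 0.1606, 0.1224])]
top [[364.7583 200.7598]
 [358.6638 203.9412]]
side [[344.0165 193.7524]
 [340.5131 217.4051]]
```

```bash
python3 -m crank '{"travel":[[-0.7,3,0],[-1.5,6.5,0],[-2.4,10.5,0],[-3.3,14.5,0],[-4.2,18.5,-1]],"turn":[[0,0,1],[0,0,2],[0,0,3],[0,0,4.5],[0,0,6]],"gripper":[0,0,0,0,0]}'
python3 -m crank '{"travel":[[-0.9,4,-1],[-1.8,8,-2],[-2.7,12,-3],[-3.5,15.5,-4],[-3.9,17.1,-5]],"turn":[[0,0,1],[0,0,2],[0,0,3],[0,0,4.5],[0,0,5]],"gripper":[0,0,0,0,0]}'
python3 -m crank '{"travel":[[0,0,-0.5],[0,0,-3],[0,0,-6],[0,0,-9],[0,0,-11.2]],"turn":[[0,0,0],[0,0,0],[0,0,0],[0,0,0],[0,0,0]],"gripper":[0,0,0,0,0]}'
python3 -m crank '{"travel":[[0,0,0],[0,0,0],[0,0,0],[0,0,0],[0,0,0]],"turn":[[0,0,0],[0,0,0],[0,0,0],[0,0,0],[0,0,0]],"gripper":[0,0.3,0.5,0.6,0.7]}' 30
python3 - <<'E'
from workcell import bot
o=bot.observe();print(o)
E
```

```text
clock: 3.25
position: [0.5441, -0.0138, 0.2583]
tool_rot: [3.14, -0.001, 1.423]
force: [1.3, -0.3, -0.0]
grip_width: 0.0853
finger_force: 0.0
clock: 3.75
position: [0.5039, 0.1588, 0.207]
tool_rot: [-3.141, -0.001, 1.514]
force: [0.3, -1.1, -0.2]
grip_width: 0.0852
finger_force: 0.0
clock: 4.25
position: [0.5052, 0.1534, 0.0939]
tool_rot: [-3.141, 0.001, 1.506]
force: [0.7, 0.1, -0.4]
grip_width: 0.0859
finger_force: 0.0
clock: 4.75
position: [0.5059, 0.1545, 0.0961]
tool_rot: [3.141, -0.001, 1.507]
force: [-0.2, -0.3, 0.1]
grip_width: 0.0284
finger_force: 0.0
{'clock': 4.75, 'qpos': array([-0.6345333 ,  0.59033392,  0.31057595,  1.97633386, -0.2985681 ,
        0.61729776, -0.19221174]), 'qd': array([ 0.00211144,  0.00607563, -0.00117516,  0.00108348, -0.00092575,
       -0.00150252,  0.00146063]), 'joint_efforts': array([ 8.69097607e-02, -8.27446175e+01,  9.81608123e+00, -2.41295993e+01,
        2.39746179e-02,  1.58091076e-02, -3.24328008e-03]), 'position': array([0.50591296, 0.15446073, 0.09610377]), 'tool_rot': array([ 3.14052207e+00, -6.72193022e-04,  1.50686664e+00]), 'force': array([-0.18198155, -0.33574131,  0.13753119]), 'moment': array([-0.00973474, -0.0198665 , -0.04273918]), 'finger_force': 0.0, 'grip_width': 0.028354255198564517}
```

```bash
python3 -m crank '{"travel":[[0,0,0],[0,0,0],[0,0,0],[0,0,0],[0,0,0]],"turn":[[0,0,0],[0,0,0],[0,0,0],[0,0,0],[0,0,0]],"gripper":[0.85,1,1,1,1]}' 30
python3 -m crank '{"travel":[[0,0,0],[0,0,0],[0,0,0.2],[0,0,0.8],[0,0,2]],"turn":[[0,0,0],[0,0,0],[0,0,0],[0,0,0],[0,0,0]],"gripper":[1,1,1,1,1]}' 100
python3 -m crank '{"travel":[[0,0,1.5],[0,0,4],[0,0,7],[0,0,9.5],[0,0,10]],"turn":[[0,0,0],[0,0,0],[0,0,0],[0,0,0],[0,0,0]],"gripper":[1,1,1,1,1]}'
python3 - <<'E'
from workcell import bot
from h import *
for n in("side","top","wrist"):
    f=bot.grab_frame(n); pickle.dump(f,open(f"pics/{n}3.pkl","wb")); cv2.imwrite(f"pics/{n}3.png",f["pixels"][:,:,::-1])
o=bot.observe();print(o["position"],o["tool_rot"],o["force"],o["moment"],o["grip_width"])
E
```

```text
clock: 5.25
position: [0.506, 0.1543, 0.0957]
tool_rot: [3.141, -0.0, 1.507]
force: [1.2, -0.1, 6.4]
grip_width: 0.0087
finger_force: 31.1
clock: 5.75
position: [0.5055, 0.154, 0.1154]
tool_rot: [-3.141, 0.001, 1.507]
force: [3.0, -0.5, -2.3]
grip_width: 0.0073
finger_force: 98.0
clock: 6.25
position: [0.5062, 0.1545, 0.2184]
tool_rot: [3.139, -0.002, 1.507]
force: [0.0, -0.3, -1.1]
grip_width: 0.0074
finger_force: 98.4
[0.5051 0.1543 0.2151] [-3.1411 -0.0001  1.507 ] [ 0.0818  0.529  -2.9646] [-0.0468  0.0313 -0.0209] 0.00755818961651713
```

```bash
python3 - <<'E'
from h import *
s=cv2.imread("pics/side3.png");w=cv2.imread("pics/wrist3.png")
g=lambda i,k:cv2.convertScaleAbs(cv2.resize(i,None,fx=k,fy=k,interpolation=cv2.INTER_CUBIC),alpha=1.7)
cv2.imwrite("pics/v3.png",np.hstack([g(s[120:270,90:223],3),g(w[120:320,210:343],2.25)]))
E
```

```text
(no output)
```

View pics/v3.png

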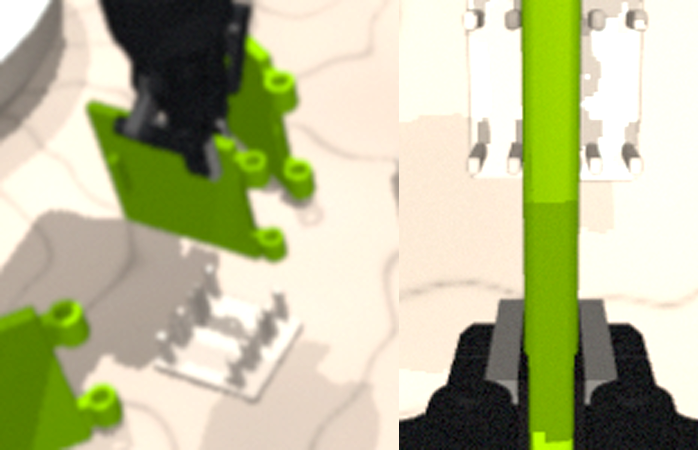

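The door is held upright in the grip (side view: upper barrel at (174,173), lower at (180,200)). Moving to 80 mm in front of the pins, turned to 90° open.

```bash
python3 -m crank '{"travel":[[0.5,-1.2,0],[1.5,-3.5,0],[2.7,-6.1,0],[4,-9,0],[5.4,-12.3,0]],"turn":[[0,0,-0.5],[0,0,-2],[0,0,-3],[0,0,-4],[0,0,-6]],"gripper":[1,1,1,1,1]}'
python3 -m crank '{"travel":[[1.5,-3.4,-0.5],[3,-6.8,-1],[4.3,-9.6,-1.6],[5.2,-11.8,-2],[5.5,-12.4,-2.1]],"turn":[[0,0,-1.5],[0,0,-3],[0,0,-4],[0,0,-5],[0,0,-5.3]],"gripper":[1,1,1,1,1]}'
python3 -m crank '{"travel":[[0,0,0],[-0.1,-0.5,0],[-0.4,-1.5,0],[-0.7,-2.7,0],[-0.8,-3,0]],"turn":[[0,0,0],[0,0,0],[0,0,0],[0,0,0],[0,0,0]],"gripper":[1,1,1,1,1]}'
python3 - <<'E'
from workcell import bot
from h import *
for n in("side","top"):
    f=bot.grab_frame(n); pickle.dump(f,open(f"pics/{n}4.pkl","wb")); cv2.imwrite(f"pics/{n}4.png",f["pixels"][:,:,::-1])
s=cv2.imread("pics/side4.png");w=cv2.imread("pics/top4.png")
g=lambda i,k:cv2.convertScaleAbs(cv2.resize(i,None,fx=k,fy=k,interpolation=cv2.INTER_CUBIC),alpha=1.7)
cv2.imwrite("pics/v4.png",np.hstack([g(s[150:270,260:380],3.33),g(w[140:260,300:420],3.33)]))
o=bot.observe();print(o["position"],o["tool_rot"],o["force"],o["moment"])
E
```

```text
clock: 6.9
position: [0.5595, 0.0296, 0.2142]
tool_rot: [-3.14, 0.001, 1.401]
force: [0.6, 0.3, -1.9]
grip_width: 0.0071
finger_force: 98.3
clock: 7.4
position: [0.614, -0.0967, 0.1925]
tool_rot: [-3.14, 0.002, 1.305]
force: [-0.8, -0.2, -1.2]
grip_width: 0.0073
finger_force: 98.2
clock: 7.9
position: [0.6059, -0.1246, 0.1947]
tool_rot: [3.141, 0.001, 1.308]
force: [-0.7, 0.4, -2.2]
grip_width: 0.0074
finger_force: 98.2
[ 0.6063 -0.1235  0.1945] [ 3.1413 -0.      1.3084] [ 0.1504  0.879  -2.5309] [-0.0126  0.0276  0.0008]
```

View pics/v4.png

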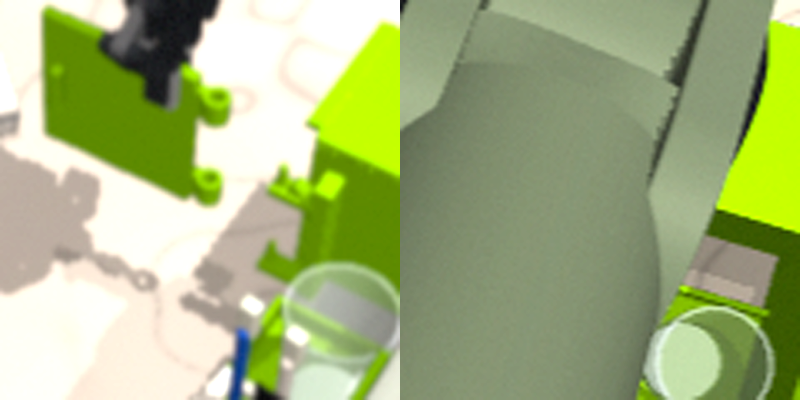

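Side view: the barrels at (324,179) and (322,203) are heading to the brackets at (345,205) and (342,228), and the approach is clear. I'll check the held pose numerically.

```bash
python3 - <<'E'
from h import *
f=pickle.load(open("pics/side4.pkl","rb"));g0=green(f);K=4
def fit(g,parts,pose,win,rng=14):
    x0,y0,x1,y1=[int(v*K) for v in win]
    m=mask(f,parts,pose);best=[]
    for dx in range(-rng,rng+1):
        for dy in range(-rng,rng+1):
            ms=np.roll(m,(dy,dx),(0,1))[y0:y1,x0:x1];best.append(((ms!=g[y0:y1,x0:x1]).sum(),dx/K,dy/K))
    return min(best)
pose=(.598,-.1544,.1188,1.3084-np.pi/2)
print("barrels pred",proj(f,T([[0,0,.095],[0,0,.02]],*pose)))
print("upper",fit(g0,DOOR,pose,(317,170,332,192)),"lower",fit(g0,DOOR,pose,(312,190,332,215)))
f=pickle.load(open("pics/side0.pkl","rb"));g0=green(f)
Rt=-1.8326
br=[p for z in(0,.075) for p in(box(-.006,.023,-.0075,.0075,z-.008,z),cyl(.0035,z,z+.016))]
for z in (.0865,.09,.0935):
  pp=(.5853,-.2008,z,Rt)
  print(z,proj(f,T([[0,0,.091],[0,0,.016]],*pp)),fit(g0,br,pp,(335,190,349,213)),fit(g0,br,pp,(330,215,346,240)))
E
```

```text
barrels pred [[324.4336 177.4246]
 [322.0284 201.9817]]
upper (np.int64(395), -0.75, 1.0) lower (np.int64(458), -0.5, -0.25)
0.0865 [[344.4619 199.3935]
 [340.9708 222.4839]] (np.int64(243), 1.5, -0.25) (np.int64(264), 1.25, -0.25)
0.09 [[344.6349 198.2496]
 [341.125  221.4634]] (np.int64(229), 1.25, 0.75) (np.int64(268), 1.0, 0.5)
0.0935 [[344.8088 197.0993]
 [341.2801 220.4377]] (np.int64(251), 1.0, 1.75) (np.int64(268), 0.75, 1.75)
```

```bash
python3 - <<'E'
from h import *
from scipy.spatial.transform import Rotation as Ro
D=[("wrist0",(.2165,.586,.2309),(-3.1407,.0001,2.7878)),("w1",(.5055,.1162,.2374),(3.14,.002,1.496)),("w1",(.5043,.1189,.2371),(3.1415,.0009,1.5018)),("w2",(.5863,-.2072,.2674),(3.141,.003,1.309)),("w2",(.5862,-.2042,.2671),(-3.1412,.001,1.3118)),("wrist3",(.5051,.1543,.2151),(-3.1411,-.0001,1.507))]
for n,p,r in D:
    E=np.array(pickle.load(open(f"pics/{n}.pkl","rb"))["extrinsics"]);c=-E[:3,:3].T@E[:3,3]
    R=Ro.from_euler("xyz",r).as_matrix();print(n,R.T@(c-p),(Ro.from_matrix(R.T@E[:3,:3].T)).as_rotvec(True))
E
```

```text
wrist0 [ 0.0683 -0.0006 -0.1442] [-12.0799 -12.0241  89.3321]
w1 [ 0.0668 -0.0013 -0.1443] [-12.0103 -12.056   89.3255]
w1 [ 0.0643  0.0003 -0.1445] [-12.1015 -12.0836  89.6618]
w2 [ 0.0665 -0.0012 -0.1443] [-12.0151 -12.0431  89.3513]
w2 [ 0.0639 -0.0003 -0.1445] [-12.1367 -12.1108  89.5092]
wrist3 [ 0.0669 -0.0011 -0.1454] [-12.0603 -11.9559  89.3388]
```

```bash
python3 -m crank '{"travel":[[-0.2,-0.8,0],[-0.5,-2,0],[-0.8,-3.2,0],[-1.1,-4.2,0],[-1.27,-4.8,0]],"turn":[[0,0,0],[0,0,0],[0,0,0],[0,0,0],[0,0,0]],"gripper":[1,1,1,1,1]}'
python3 -m crank '{"travel":[[0,0,0],[0,0,-0.2],[0,0,-0.4],[0,0,-0.6],[0,0,-0.8]],"turn":[[0,0,0],[0,0,0],[0,0,0],[0,0,0],[0,0,0]],"gripper":[1,1,1,1,1]}'
python3 - <<'E'
from workcell import bot
from h import *
f=bot.grab_frame("side"); pickle.dump(f,open("pics/side5.pkl","wb")); cv2.imwrite("pics/side5.png",f["pixels"][:,:,::-1])
o=bot.observe();print(o["position"],o["tool_rot"],o["force"],o["moment"])
E
```

```text
clock: 8.5
position: [0.5933, -0.1724, 0.1944]
tool_rot: [-3.142, 0.0, 1.308]
force: [0.3, -0.1, -2.3]
grip_width: 0.007
finger_force: 98.2
clock: 9.0
position: [0.5939, -0.1704, 0.186]
tool_rot: [-3.141, -0.0, 1.31]
force: [-0.1, 0.2, -1.8]
grip_width: 0.0076
finger_force: 98.2
[ 0.5938 -0.1704  0.1857] [-3.141   0.      1.3098] [-0.2794  0.4073 -1.4871] [-0.0108  0.0155  0.0117]
```

```bash
python3 -m crank '{"travel":[[0,0,-0.1],[0,0,-0.2],[0,0,-0.3],[0,0,-0.4],[0,0,-0.5]],"turn":[[0,0,0],[0,0,0],[0,0,0],[0,0,0],[0,0,0]],"gripper":[1,1,1,1,1]}'
python3 -m crank '{"travel":[[0,0,-0.05],[0,0,-0.1],[0,0,-0.15],[0,0,-0.2],[0,0,-0.2]],"turn":[[0,0,0],[0,0,0],[0,0,0],[0,0,0],[0,0,0]],"gripper":[1,1,1,1,1]}'
```

```text
clock: 9.55
position: [0.5939, -0.1707, 0.1812]
tool_rot: [3.142, 0.0, 1.309]
force: [0.1, 0.3, -2.8]
grip_width: 0.0074
finger_force: 98.2
clock: 10.05
position: [0.5938, -0.1707, 0.1792]
tool_rot: [-3.141, -0.0, 1.309]
force: [0.4, -0.3, -1.2]
grip_width: 0.0074
finger_force: 98.2
```

```bash
python3 -m crank '{"travel":[[0,0,-0.05],[0,0,-0.1],[0,0,-0.15],[0,0,-0.2],[0,0,-0.2]],"turn":[[0,0,0],[0,0,0],[0,0,0],[0,0,0],[0,0,0]],"gripper":[1,1,1,1,1]}'
python3 -m crank '{"travel":[[0,0,-0.05],[0,0,-0.1],[0,0,-0.15],[0,0,-0.2],[0,0,-0.2]],"turn":[[0,0,0],[0,0,0],[0,0,0],[0,0,0],[0,0,0]],"gripper":[1,1,1,1,1]}'
```

```text
clock: 10.55
position: [0.5938, -0.1707, 0.1772]
tool_rot: [-3.141, 0.0, 1.309]
force: [-0.2, -0.2, -1.9]
grip_width: 0.0069
finger_force: 98.2
clock: 11.05
position: [0.5938, -0.1707, 0.1752]
tool_rot: [-3.142, 0.0, 1.309]
force: [0.2, -0.0, -1.8]
grip_width: 0.0072
finger_force: 98.2
```

No contact below the pin tips, so the sockets are on. Continuing down in small steps while watching force.

```bash
python3 -m crank '{"travel":[[0,0,-0.05],[0,0,-0.1],[0,0,-0.15],[0,0,-0.2],[0,0,-0.2]],"turn":[[0,0,0],[0,0,0],[0,0,0],[0,0,0],[0,0,0]],"gripper":[1,1,1,1,1]}'
python3 -m crank '{"travel":[[0,0,-0.05],[0,0,-0.1],[0,0,-0.15],[0,0,-0.2],[0,0,-0.2]],"turn":[[0,0,0],[0,0,0],[0,0,0],[0,0,0],[0,0,0]],"gripper":[1,1,1,1,1]}'
```

```text
clock: 11.55
position: [0.5938, -0.1707, 0.1732]
tool_rot: [-3.141, -0.0, 1.309]
force: [0.9, 0.7, -2.1]
grip_width: 0.0074
finger_force: 98.2
clock: 12.05
position: [0.5938, -0.1707, 0.1712]
tool_rot: [-3.141, 0.0, 1.31]
force: [0.1, -0.6, -1.0]
grip_width: 0.0076
finger_force: 98.2
```

```bash
python3 -m crank '{"travel":[[0,0,-0.05],[0,0,-0.1],[0,0,-0.15],[0,0,-0.15],[0,0,-0.15]],"turn":[[0,0,0],[0,0,0],[0,0,0],[0,0,0],[0,0,0]],"gripper":[1,1,1,1,1]}'
python3 -m crank '{"travel":[[0,0,-0.05],[0,0,-0.1],[0,0,-0.1],[0,0,-0.1],[0,0,-0.1]],"turn":[[0,0,0],[0,0,0],[0,0,0],[0,0,0],[0,0,0]],"gripper":[1,1,1,1,1]}'
```

```text
clock: 12.55
position: [0.5939, -0.1707, 0.1698]
tool_rot: [3.142, -0.0, 1.309]
force: [0.0, 1.3, -0.7]
grip_width: 0.0073
finger_force: 98.3
clock: 13.05
position: [0.594, -0.1707, 0.1689]
tool_rot: [3.141, -0.0, 1.31]
force: [0.1, 2.3, 1.7]
grip_width: 0.0075
finger_force: 98.6
```

```bash
python3 -m crank '{"travel":[[0,0,-0.05],[0,0,-0.1],[0,0,-0.1],[0,0,-0.1],[0,0,-0.1]],"turn":[[0,0,0],[0,0,0],[0,0,0],[0,0,0],[0,0,0]],"gripper":[1,1,1,1,1]}'
python3 -m crank '{"travel":[[0,0,-0.05],[0,0,-0.1],[0,0,-0.1],[0,0,-0.1],[0,0,-0.1]],"turn":[[0,0,0],[0,0,0],[0,0,0],[0,0,0],[0,0,0]],"gripper":[1,1,1,1,1]}'
```

```text
clock: 13.55
position: [0.5939, -0.1707, 0.1678]
tool_rot: [-3.142, -0.0, 1.31]
force: [0.7, 3.0, 1.8]
grip_width: 0.0073
finger_force: 98.6
clock: 14.05
position: [0.5939, -0.1707, 0.1668]
tool_rot: [-3.142, -0.0, 1.309]
force: [1.2, 3.5, 2.5]
grip_width: 0.0071
finger_force: 98.7
```

```bash
python3 -m crank '{"travel":[[0,0,-0.05],[0,0,-0.1],[0,0,-0.1],[0,0,-0.1],[0,0,-0.1]],"turn":[[0,0,0],[0,0,0],[0,0,0],[0,0,0],[0,0,0]],"gripper":[1,1,1,1,1]}'
python3 -m crank '{"travel":[[0,0,-0.05],[0,0,-0.05],[0,0,-0.05],[0,0,-0.05],[0,0,-0.05]],"turn":[[0,0,0],[0,0,0],[0,0,0],[0,0,0],[0,0,0]],"gripper":[1,1,1,1,1]}'
```

```text
clock: 14.55
position: [0.594, -0.1707, 0.1659]
tool_rot: [3.141, -0.0, 1.309]
force: [0.6, 1.7, 4.9]
grip_width: 0.0075
finger_force: 99.3
clock: 15.05
position: [0.594, -0.1707, 0.1655]
tool_rot: [3.141, -0.0, 1.31]
force: [-0.6, 3.1, 6.7]
grip_width: 0.0073
finger_force: 99.6
```

```bash
python3 -m crank '{"travel":[[0,0,-0.05],[0,0,-0.05],[0,0,-0.05],[0,0,-0.05],[0,0,-0.05]],"turn":[[0,0,0],[0,0,0],[0,0,0],[0,0,0],[0,0,0]],"gripper":[1,1,1,1,1]}'
python3 -m crank '{"travel":[[0,0,-0.05],[0,0,-0.05],[0,0,-0.05],[0,0,-0.05],[0,0,-0.05]],"turn":[[0,0,0],[0,0,0],[0,0,0],[0,0,0],[0,0,0]],"gripper":[1,1,1,1,1]}'
```

```text
clock: 15.55
position: [0.5941, -0.1708, 0.1651]
tool_rot: [3.141, -0.0, 1.309]
force: [-0.4, 3.3, 7.7]
grip_width: 0.0068
finger_force: 99.9
clock: 16.05
position: [0.5937, -0.1706, 0.1641]
tool_rot: [-3.141, -0.0, 1.31]
force: [1.1, 3.2, 0.1]
grip_width: 0.0078
finger_force: 98.3
```

Snapped past the tongue (7.7 → 0.1 N). Now to the firm stop.

```bash
python3 -m crank '{"travel":[[0,0,-0.05],[0,0,-0.1],[0,0,-0.1],[0,0,-0.1],[0,0,-0.1]],"turn":[[0,0,0],[0,0,0],[0,0,0],[0,0,0],[0,0,0]],"gripper":[1,1,1,1,1]}'
python3 -m crank '{"travel":[[0,0,-0.05],[0,0,-0.05],[0,0,-0.05],[0,0,-0.05],[0,0,-0.05]],"turn":[[0,0,0],[0,0,0],[0,0,0],[0,0,0],[0,0,0]],"gripper":[1,1,1,1,1]}'
```

```text
clock: 16.55
position: [0.5939, -0.1707, 0.1633]
tool_rot: [-3.142, -0.0, 1.31]
force: [0.6, 2.6, -0.7]
grip_width: 0.0073
finger_force: 98.3
clock: 17.05
position: [0.5939, -0.1707, 0.1628]
tool_rot: [-3.142, -0.0, 1.309]
force: [0.8, 3.2, -0.5]
grip_width: 0.0075
finger_force: 98.3
```

```bash
python3 -m crank '{"travel":[[0,0,-0.05],[0,0,-0.05],[0,0,-0.05],[0,0,-0.05],[0,0,-0.05]],"turn":[[0,0,0],[0,0,0],[0,0,0],[0,0,0],[0,0,0]],"gripper":[1,1,1,1,1]}'
```

```text
clock: 17.55
position: [0.594, -0.1707, 0.1625]
tool_rot: [3.141, -0.0, 1.31]
force: [0.0, 4.3, 6.0]
grip_width: 0.0072
finger_force: 99.4
```

Stop reached; a little more to confirm it is firm.

```bash
python3 -m crank '{"travel":[[0,0,-0.03],[0,0,-0.05],[0,0,-0.05],[0,0,-0.05],[0,0,-0.05]],"turn":[[0,0,0],[0,0,0],[0,0,0],[0,0,0],[0,0,0]],"gripper":[1,1,1,1,1]}'
```

```text
clock: 18.05
position: [0.5941, -0.1706, 0.1623]
tool_rot: [3.141, -0.0, 1.31]
force: [-1.2, 4.9, 10.8]
grip_width: 0.0075
finger_force: 100.3
```

```bash
python3 -m crank '{"travel":[[0,0,0.05],[0,0,0.1],[0,0,0.1],[0,0,0.1],[0,0,0.1]],"turn":[[0,0,0],[0,0,0],[0,0,0],[0,0,0],[0,0,0]],"gripper":[1,1,0.8,0.7,0.65]}' 20
python3 -m crank '{"travel":[[0,0,0],[0,0,0],[0,0,0.5],[0,0,1.5],[0,0,3]],"turn":[[0,0,0],[0,0,0],[0,0,0],[0,0,0],[0,0,0]],"gripper":[0.65,0.65,0.65,0.65,0.65]}'
python3 -m crank '{"travel":[[0,0,1.5],[0,0,3],[0,0,4],[0,0,4.5],[0,0,4.5]],"turn":[[0,0,0],[0,0,0],[0,0,0],[0,0,0],[0,0,0]],"gripper":[0.65,0.65,1,1,1]}'
python3 - <<'E'
from workcell import bot
from h import *
for n in ("side","top"):
    f=bot.grab_frame(n); pickle.dump(f,open(f"pics/{n}6.pkl","wb")); cv2.imwrite(f"pics/{n}6.png",f["pixels"][:,:,::-1])
f=pickle.load(open("pics/side6.pkl","rb"));g=green(f);K=4;W=(285,150,350,240)
x0,y0,x1,y1=[v*K for v in W]
for deg in range(-40,30,5):
    m=mask(f,[DOOR[0],DOOR[5]],(.5855,-.2018,.0866,np.radians(deg)))[y0:y1,x0:x1];print(deg,(m&g[y0:y1,x0:x1]).sum()/m.sum(),end="; ")
E
```

```text
clock: 18.55
position: [0.5937, -0.1711, 0.1627]
tool_rot: [-3.141, 0.0, 1.309]
force: [-0.2, 0.9, 0.2]
grip_width: 0.0301
finger_force: 0.0
clock: 19.05
position: [0.5937, -0.1707, 0.1936]
tool_rot: [-3.141, 0.0, 1.309]
force: [-0.8, -0.8, 0.5]
grip_width: 0.03
finger_force: 0.0
clock: 19.55
position: [0.5941, -0.1707, 0.2384]
tool_rot: [3.141, -0.0, 1.31]
force: [-0.2, -0.0, -0.1]
grip_width: -0.0001
finger_force: 0.0
-40 0.6174167490933069; -35 0.6755557270762581; -30 0.7362773722627737; -25 0.8003269906425018; -20 0.8641884921295218; -15 0.9058062022992948; -10 0.8654628528509732; -5 0.79490083251714; 0 0.7309454896285577; 5 0.6806517679657852; 10 0.6387753247933133; 15 0.5968123861566484; 20 0.553695658778139; 25 0.5095744680851064;
```

The door hangs at -15° (90° open) and is released. Next I'll compute the pushing arc with closed fingers at r = 85 mm on the outer face.

```bash
cat > arc.py <<'E'
from h import *
H=np.array([.5855,-.2018])
def tcp(phi,gap=0,r=.085):
    t=np.radians(-15-phi);p=np.radians(phi);h=.0145*abs(np.cos(p))+.011*abs(np.sin(p))
    R=np.array([[np.cos(t),-np.sin(t)],[np.sin(t),np.cos(t)]]);return H+R@[-(.0045+h+gap),r]
if __name__=="__main__":
    print("A",tcp(0,.012),(tcp(0,.012)-[.5938,-.171])*100)
    q=tcp(0,.012)
    for ph in (0,5,10,15,20,25,30,35,40,45,50,55,60,65,70,75,80,84,86,88,90): print(ph,(tcp(ph)-q)*100,end=";")
E
python3 arc.py
```

```text
A [ 0.5776 -0.1117] [-1.6244  5.9327]
0 [ 1.1591 -0.3106];5 [ 1.8313 -0.3446];10 [ 2.5115 -0.4347];15 [ 3.1952 -0.5838];20 [ 3.8769 -0.7945];25 [ 4.5506 -1.0685];30 [ 5.2098 -1.4073];35 [ 5.8475 -1.8111];40 [ 6.4564 -2.2796];45 [ 7.0291 -2.8114];50 [ 7.5578 -3.4042];55 [ 8.0352 -4.0544];60 [ 8.4541 -4.7576];65 [ 8.8076 -5.5083];70 [ 9.0895 -6.2998];75 [ 9.2944 -7.1249];80 [ 9.4176 -7.9752];84 [ 9.455  -8.6677];86 [ 9.4528 -9.0164];88 [ 9.4365 -9.3659];90 [ 9.4059 -9.7155];
```

```bash
python3 -m crank '{"travel":[[-0.6,1,0],[-1.6,2.5,0],[-1.6,4.3,0],[-1.6,5.6,0],[-1.6,5.9,0]],"turn":[[0,0,0],[0,0,0],[0,0,0],[0,0,0],[0,0,0]],"gripper":[1,1,1,1,1]}'
python3 -m crank '{"travel":[[0,0,-1],[0,0,-3],[0,0,-5],[0,0,-6.8],[0,0,-7.3]],"turn":[[0,0,0],[0,0,0],[0,0,0],[0,0,0],[0,0,0]],"gripper":[1,1,1,1,1]}'
python3 -m crank '{"travel":[[0.4,-0.1,0],[0.8,-0.2,0],[1.2,-0.3,0],[1.8,-0.35,0],[2.5,-0.45,0]],"turn":[[0,0,0],[0,0,0],[0,0,0],[0,0,0],[0,0,0]],"gripper":[1,1,1,1,1]}'
python3 -m crank '{"travel":[[0.7,-0.15,0],[1.4,-0.35,0],[2.05,-0.6,0],[2.7,-0.95,0],[3.35,-1.35,0]],"turn":[[0,0,0],[0,0,0],[0,0,0],[0,0,0],[0,0,0]],"gripper":[1,1,1,1,1]}'
```

```text
clock: 20.15
position: [0.5779, -0.1097, 0.2375]
tool_rot: [-3.141, -0.001, 1.312]
force: [1.0, -0.2, -0.5]
grip_width: -0.0003
finger_force: 0.0
clock: 20.65
position: [0.5767, -0.1125, 0.1625]
tool_rot: [-3.139, 0.001, 1.308]
force: [-0.3, 0.3, -1.1]
grip_width: 0.0001
finger_force: 0.0
clock: 21.15
position: [0.6035, -0.1163, 0.1652]
tool_rot: [3.141, -0.0, 1.31]
force: [-0.8, -0.7, -1.0]
grip_width: 0.0002
finger_force: 0.1
clock: 21.65
position: [0.6369, -0.13, 0.1647]
tool_rot: [-3.141, 0.0, 1.31]
force: [-0.8, -0.3, -0.2]
grip_width: -0.0004
finger_force: 0.1
```

```bash
python3 -m crank '{"travel":[[0.6,-0.5,0],[1.15,-1,0],[1.7,-1.6,0],[2.2,-2.25,0],[2.6,-2.95,0]],"turn":[[0,0,0],[0,0,0],[0,0,0],[0,0,0],[0,0,0]],"gripper":[1,1,1,1,1]}'
python3 -m crank '{"travel":[[0.35,-0.75,0],[0.6,-1.4,0],[0.8,-2,0],[0.9,-2.4,0],[0.93,-2.6,0]],"turn":[[0,0,0],[0,0,0],[0,0,0],[0,0,0],[0,0,0]],"gripper":[1,1,1,1,1]}'
python3 - <<'E'
from workcell import bot
from h import *
f=bot.grab_frame("side"); pickle.dump(f,open("pics/side7.pkl","wb"));cv2.imwrite("pics/side7.png",f["pixels"][:,:,::-1])
E
```

```text
clock: 22.15
position: [0.6628, -0.1598, 0.1648]
tool_rot: [-3.142, 0.0, 1.309]
force: [-1.0, 0.6, 0.7]
grip_width: 0.0002
finger_force: 0.2
clock: 22.65
position: [0.6716, -0.1857, 0.1648]
tool_rot: [-3.142, 0.0, 1.309]
force: [-0.1, -0.4, -0.1]
grip_width: 0.0
finger_force: 0.1
```

```bash
python3 -m crank '{"travel":[[0,-0.3,0],[0,-0.6,0],[0,-0.9,0],[0.05,-1.2,0],[0.05,-1.4,0]],"turn":[[0,0,0],[0,0,0],[0,0,0],[0,0,0],[0,0,0]],"gripper":[1,1,1,1,1]}'
python3 -m crank '{"travel":[[0,-0.1,0],[0,-0.2,0],[0,-0.3,0],[0,-0.4,0],[0,-0.4,0]],"turn":[[0,0,0],[0,0,0],[0,0,0],[0,0,0],[0,0,0]],"gripper":[1,1,1,1,1]}'
```

```text
clock: 23.2
position: [0.6722, -0.1996, 0.1648]
tool_rot: [-3.142, 0.0, 1.309]
force: [-0.3, 0.0, 0.4]
grip_width: 0.0001
finger_force: 0.1
clock: 23.7
position: [0.6722, -0.2033, 0.1648]
tool_rot: [3.142, 0.0, 1.309]
force: [-0.2, 0.0, 0.2]
grip_width: 0.0001
finger_force: 0.1
```

```bash
python3 -m crank '{"travel":[[0,-0.1,0],[0,-0.2,0],[0,-0.2,0],[0,-0.2,0],[0,-0.2,0]],"turn":[[0,0,0],[0,0,0],[0,0,0],[0,0,0],[0,0,0]],"gripper":[1,1,1,1,1]}'
```

```text
clock: 24.2
position: [0.6722, -0.2052, 0.1648]
tool_rot: [3.142, 0.0, 1.31]
force: [-0.4, -0.6, -0.3]
grip_width: 0.0001
finger_force: 0.1
```

```bash
python3 -m crank '{"travel":[[0,-0.1,0],[0,-0.2,0],[0,-0.2,0],[0,-0.2,0],[0,-0.2,0]],"turn":[[0,0,0],[0,0,0],[0,0,0],[0,0,0],[0,0,0]],"gripper":[1,1,1,1,1]}'
python3 -m crank '{"travel":[[0,-0.05,0],[0,-0.1,0],[0,-0.1,0],[0,-0.1,0],[0,-0.1,0]],"turn":[[0,0,0],[0,0,0],[0,0,0],[0,0,0],[0,0,0]],"gripper":[1,1,1,1,1]}'
```

```text
clock: 24.7
position: [0.6722, -0.2072, 0.1648]
tool_rot: [-3.142, -0.0, 1.309]
force: [1.1, -0.7, 0.3]
grip_width: 0.0
finger_force: 0.1
clock: 25.2
position: [0.6722, -0.2082, 0.1648]
tool_rot: [-3.142, -0.0, 1.309]
force: [0.2, 0.8, 0.1]
grip_width: -0.0001
finger_force: 0.1
```

```bash
python3 -m crank '{"travel":[[0,-0.05,0],[0,-0.1,0],[0,-0.1,0],[0,-0.1,0],[0,-0.1,0]],"turn":[[0,0,0],[0,0,0],[0,0,0],[0,0,0],[0,0,0]],"gripper":[1,1,1,1,1]}'
```

```text
clock: 25.7
position: [0.6722, -0.2092, 0.1648]
tool_rot: [3.142, -0.0, 1.309]
force: [-0.2, -0.4, -0.2]
grip_width: -0.0001
finger_force: 0.1
```

```bash
python3 -m crank '{"travel":[[0,-0.05,0],[0,-0.1,0],[0,-0.15,0],[0,-0.2,0],[0,-0.2,0]],"turn":[[0,0,0],[0,0,0],[0,0,0],[0,0,0],[0,0,0]],"gripper":[1,1,1,1,1]}'
python3 - <<'E'
from workcell import bot
from h import *
f=bot.grab_frame("side"); pickle.dump(f,open("pics/side8.pkl","wb"));s=f["pixels"][:,:,::-1]
t=bot.grab_frame("top")["pixels"][:,:,::-1]
g=lambda i,k:cv2.convertScaleAbs(cv2.resize(i,None,fx=k,fy=k,interpolation=cv2.INTER_CUBIC),alpha=1.7)
cv2.imwrite("pics/v8.png",np.hstack([g(s[130:250,310:430],3.33),g(t[120:240,330:450],3.33)]))
E
```

```text
clock: 26.2
position: [0.6722, -0.2111, 0.1648]
tool_rot: [-3.141, -0.0, 1.31]
force: [-0.4, 0.8, 0.8]
grip_width: -0.0002
finger_force: 0.7
```

View pics/v8.png

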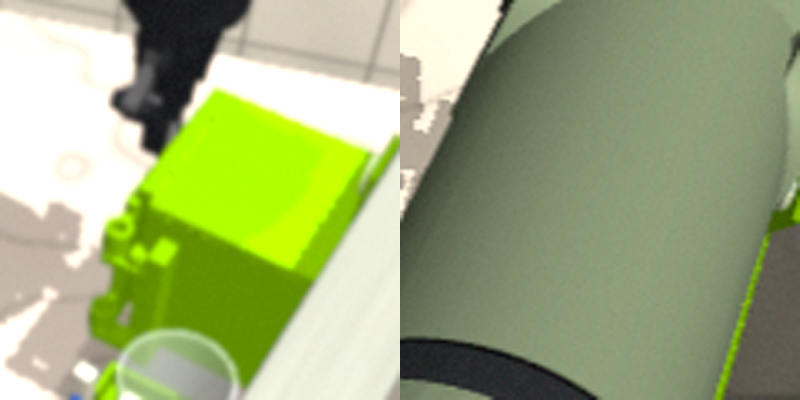

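The side view shows both barrels on their pins (upper at about (346,200)) and the door practically shut under the lip. Contact has just started, so I'll press lightly until the bumpers resist.

```bash
python3 -m crank '{"travel":[[0,-0.05,0],[0,-0.1,0],[0,-0.1,0],[0,-0.1,0],[0,-0.1,0]],"turn":[[0,0,0],[0,0,0],[0,0,0],[0,0,0],[0,0,0]],"gripper":[1,1,1,1,1]}'
```

```text
clock: 26.8
position: [0.6723, -0.2114, 0.1648]
tool_rot: [-3.141, -0.001, 1.31]
force: [-1.2, 5.0, 2.2]
grip_width: 0.0
finger_force: 2.7
```

```bash
python3 -m crank '{"travel":[[0,-0.05,0],[0,-0.08,0],[0,-0.08,0],[0,-0.08,0],[0,-0.08,0]],"turn":[[0,0,0],[0,0,0],[0,0,0],[0,0,0],[0,0,0]],"gripper":[1,1,1,1,1]}'
```

```text
clock: 27.3
position: [0.6723, -0.2116, 0.1648]
tool_rot: [-3.141, -0.002, 1.31]
force: [-0.8, 8.5, 2.7]
grip_width: -0.0003
finger_force: 4.0
```

```bash
python3 -m crank '{"travel":[[0.03,0.1,0],[0.1,0.4,0],[0.3,1.2,0],[0.7,2.6,0],[1.2,4.5,0]],"turn":[[0,0,0],[0,0,0],[0,0,0],[0,0,0],[0,0,0]],"gripper":[1,1,1,1,1]}'
python3 -m crank '{"travel":[[0.8,3,0.5],[1.6,6,2],[2.4,9,3],[3.2,12,4],[4,15,5]],"turn":[[0,0,0],[0,0,0],[0,0,0],[0,0,0],[0,0,0]],"gripper":[1,1,1,1,1]}'
python3 -m crank '{"travel":[[0,4,1],[0,8,2],[0,11,3],[0,12,3],[0,12,3]],"turn":[[0,0,0],[0,0,0],[0,0,0],[0,0,0],[0,0,0]],"gripper":[1,1,1,1,1]}'
python3 - <<'E'
from workcell import bot
from h import *
P={}
for n in("top","side"):
    f=bot.grab_frame(n); P[n]=f; pickle.dump(f,open(f"pics/{n}9.pkl","wb"))
K=4
W={"top":(335,120,400,215),"side":(300,140,400,240)}
for deg in range(-115,-80,3):
    o=[]
    for n,f in P.items():
        m=mask(f,[DOOR[0],DOOR[5]],(.5855,-.2018,.0866,np.radians(deg)));g=green(f)
        o.append(round((m&g).sum()/m.sum(),3))
    print(deg,o,end="; ")
E
```

```text
clock: 27.8
position: [0.6844, -0.1672, 0.1648]
tool_rot: [3.141, 0.0, 1.309]
force: [1.1, 0.2, -0.4]
grip_width: 0.0002
finger_force: 0.0
clock: 28.3
position: [0.7245, -0.0146, 0.2152]
tool_rot: [-3.142, -0.0, 1.311]
force: [0.4, -0.7, -0.6]
grip_width: -0.0
finger_force: 0.0
clock: 28.8
position: [0.7239, 0.1054, 0.2445]
tool_rot: [-3.141, -0.001, 1.313]
force: [0.5, -0.6, 0.1]
grip_width: 0.0
finger_force: 0.0
-115 [np.float64(1.0), np.float64(0.984)]; -112 [np.float64(0.997), np.float64(0.983)]; -109 [np.float64(0.99), np.float64(0.983)]; -106 [np.float64(0.982), np.float64(0.98)]; -103 [np.float64(0.843), np.float64(0.91)]; -100 [np.float64(0.68), np.float64(0.823)]; -97 [np.float64(0.546), np.float64(0.73)]; -94 [np.float64(0.433), np.float64(0.635)]; -91 [np.float64(0.33), np.float64(0.534)]; -88 [np.float64(0.25), np.float64(0.441)]; -85 [np.float64(0.201), np.float64(0.352)]; -82 [np.float64(0.165), np.float64(0.315)];
```

```bash
python3 -c "
from workcell import bot
print(bot.job_done())"
```

```text
the job is handed in; nothing more can be done
None
```

The door is back on both pins, pressed past the tongue to a firm stop, swung shut against its bumpers and released, and the job was handed in about 29 s into the run; no verdict came back, but my last camera check put the door at about -106°, against -105° for fully shut.

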